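Pack the amber buffer bottles into their colour-coded carrier

TASK

Pack the pH calibration set into its grey four-bay carrier: stand each of the four amber glass bottles upright on the floor of the bay whose coloured liner matches its cap. Keep the bottles upright on the way and set them down without dropping them. The two clear glass bottles with similar caps hold used solution and do not belong to the set: leave them standing where they are.

Things in the scene. Friction and masses are not known exactly. Their poses are not given: they have to be found in the camera images.
- amber_red: Loose amber (brown) glass bottle with white paper label and red screw cap, about 0.14 to 0.28 kg, standing upright. Body 48 mm diameter up to a height of 68 mm, then a shoulder; cap 31 mm diameter from 86 to 110 mm height, a good place to grip from above with a plain squeeze of 20 to 40 N. Origin: centre of the underside; z up along the bottle. Round, so its yaw is arbitrary.
- amber_yellow: Loose amber (brown) glass bottle with white paper label and yellow screw cap, about 0.14 to 0.28 kg, standing upright. Body 48 mm diameter up to a height of 68 mm, then a shoulder; cap 31 mm diameter from 86 to 110 mm height, a good place to grip from above with a plain squeeze of 20 to 40 N. Origin: centre of the underside; z up along the bottle. Round, so its yaw is arbitrary.
- amber_blue: Loose amber (brown) glass bottle with white paper label and blue screw cap, about 0.14 to 0.28 kg, standing upright. Body 48 mm diameter up to a height of 68 mm, then a shoulder; cap 31 mm diameter from 86 to 110 mm height, a good place to grip from above with a plain squeeze of 20 to 40 N. Origin: centre of the underside; z up along the bottle. Round, so its yaw is arbitrary.
- amber_green: Loose amber (brown) glass bottle with white paper label and green screw cap, about 0.14 to 0.28 kg, standing upright. Body 48 mm diameter up to a height of 68 mm, then a shoulder; cap 31 mm diameter from 86 to 110 mm height, a good place to grip from above with a plain squeeze of 20 to 40 N. Origin: centre of the underside; z up along the bottle. Round, so its yaw is arbitrary.
- clear_red: Look-alike that does not belong: the same loose bottle in size and label with a red screw cap, but of clear colourless glass (looks pale grey-white, not brown). Origin: centre of the underside, z up.
- clear_blue: Look-alike that does not belong: the same loose bottle in size and label with a blue screw cap, but of clear colourless glass (looks pale grey-white, not brown). Origin: centre of the underside, z up.
- liner_red: Red open square plastic liner in one bay of the grey carrier: outside 74 x 74 x 58 mm high, walls and floor 3 mm. Origin: centre of its underside, 4 mm above the bench; inner floor 3 mm and rim 58 mm above that; x, y along its sides. Liners are 2 by 2, 79 mm apart, in any order; the carrier, 162 mm square and 58 mm high with 18 mm hand grips at two ends, does not move.
- liner_yellow: Yellow open square plastic liner in one bay of the grey carrier: outside 74 x 74 x 58 mm high, walls and floor 3 mm. Origin: centre of its underside, 4 mm above the bench; inner floor 3 mm and rim 58 mm above that; x, y along its sides. Liners are 2 by 2, 79 mm apart, in any order; the carrier, 162 mm square and 58 mm high with 18 mm hand grips at two ends, does not move.
- liner_blue: Blue open square plastic liner in one bay of the grey carrier: outside 74 x 74 x 58 mm high, walls and floor 3 mm. Origin: centre of its underside, 4 mm above the bench; inner floor 3 mm and rim 58 mm above that; x, y along its sides. Liners are 2 by 2, 79 mm apart, in any order; the carrier, 162 mm square and 58 mm high with 18 mm hand grips at two ends, does not move.
- liner_green: Green open square plastic liner in one bay of the grey carrier: outside 74 x 74 x 58 mm high, walls and floor 3 mm. Origin: centre of its underside, 4 mm above the bench; inner floor 3 mm and rim 58 mm above that; x, y along its sides. Liners are 2 by 2, 79 mm apart, in any order; the carrier, 162 mm square and 58 mm high with 18 mm hand grips at two ends, does not move.

How it is judged (in metres and radians):
At the end, for the whole second after the job is handed in: Each amber bottle stands upright (within about 6 degrees) and at rest on the floor of the liner of its cap's colour (its foot less than 8 mm above the liner's underside, its axis within 20 mm of the liner's centre); both clear bottles stand upright within 20 mm of where they started (horizontal distance between amber_red and liner_red below 0.02 m and z of amber_red in the frame of liner_red below 0.008 m and angle between each of amber_red, amber_yellow, amber_blue, amber_green, clear_red, clear_blue's own z axis and vertical below 0.1 rad and linear speed of each of amber_red, amber_yellow, amber_blue, amber_green below 0.02 m/s and horizontal distance between amber_yellow and liner_yellow below 0.02 m and z of amber_yellow in the frame of liner_yellow below 0.008 m and horizontal distance between amber_blue and liner_blue below 0.02 m and z of amber_blue in the frame of liner_blue below 0.008 m and horizontal distance between amber_green and liner_green below 0.02 m and z of amber_green in the frame of liner_green below 0.008 m and distance of each of clear_red, clear_blue from where it was at the start of the episode below 0.02 m); the robot touches nothing.
It fails at once if an amber bottle is tipped by more than 35 degrees (angle between any of amber_red, amber_yellow, amber_blue, amber_green's own z axis and vertical above 0.6 rad).
It fails at once if an amber bottle is dropped or flung (faster than 0.6 m/s while not in the fingers, a fall of about 2 cm) ((linear speed of amber_red above 0.6 m/s and contact force between the fingers and amber_red below 0.1 N) or (linear speed of amber_yellow above 0.6 m/s and contact force between the fingers and amber_yellow below 0.1 N) or (linear speed of amber_blue above 0.6 m/s and contact force between the fingers and amber_blue below 0.1 N) or (linear speed of amber_green above 0.6 m/s and contact force between the fingers and amber_green below 0.1 N)).
It fails at once if a clear bottle is moved by more than 20 mm (distance of any of clear_red, clear_blue from where it was at the start of the episode above 0.02 m).
It also fails if it takes over 96 s, if anything falls off the work surface, if the arm or the gripper's body presses on something with over 40 N, if the wrist force passes 120 N, or if a joint passes its speed limit or range.

ROBOT

A 6-joint arm with a two-finger parallel gripper is mounted at the origin on the work surface. World frame = base frame: x ahead of the robot, y to its left, z up, the work surface at z = 0. Lengths are in m, angles in degrees, forces in N, time in s.
With the tool pointing down it reaches from about 0.4 to 0.825 m from the base axis. Payload 7 kg.
Tool frame: the origin (TCP) lies midway between the tips of the shut fingers; the grasp point (between the pads) lies 19 mm behind it; z points along the fingers, y is the line along which they close (so a half turn about z gives the same grasp; the last joint's range is limited). The gripper opens to 88 mm and grips with 3 to 60 N. Pads are 19 mm wide; open, the fingers measure 130 mm over their backs; the gripper's body (78 mm by 193 mm) begins 47 mm behind the grasp point.
Start: joints at [-49.269, 20.546, 0.682, 0, -70.136, -16.507], TCP at [0.277, -0.616, 0.227] pointing down, gripper open.
Joint ranges: [-176.03, 176.03], [-82.01, 121.73], [-58.28, 71.71], [-173.87, 95.51], [-174.79, -0.11], [-173.66, 173.66]. Speed limits (degrees/s): [136.94, 136.94, 172.46, 180, 180, 180].

INTERFACE

Orientations are given as [roll, pitch, yaw] about the fixed x, y, z axes, in that order (R = Rz(yaw) Ry(pitch) Rx(roll)).
In Python, from plant import r gives the robot as it stands.
- The arm moves only by the tool carry_out, never from a script. Its argument "deltas" is a list of rows, each a list of 3 entries, a list of its own where there are three numbers: the opening, from 0 (shut) to 1 (fully open), then the shift along the tool's x, y, z in mm, then the turn, a rotation vector about the tool's x, y, z in rad. In form: [[gripper, [tx, ty, tz], [rx, ry, rz]], ...]. A call has 1 to 12 rows; each row is the pose to reach, as a shift and turn from the pose commanded when the call began, along the tool's axes at that moment; what a row does not reach only later rows make up. A row lasts 1/10 s, in which the tool goes at most 50 mm and 8.59 degrees, less where a joint would pass 70% of its speed; a pose out of reach is approached as far as the arm can. A call with a gripper value outside its range is refused whole. The fingers move at their own pace and stop on an object; "squeeze" is the grip in N (left out, the last holds). Time passes only in rows, so rows that repeat a pose let the fingers close. It gives the time, the measured TCP pose, the force, the opening and the grip force at its end, in the units of the state.
- r.get_state(): the state, without advancing time (a new reading comes with each control period).
- r.capture(name): name is "side" or "top"; returns (picture, depth): 420x560x3 uint8, red, green, blue; 420x560 float32, m along the optical axis (not along the pixel's ray), 0 where there is no reading.
- r.get_calibration(name): a dict with "fov_y" (degrees; the focal length in pixels is half the picture's height over the tangent of half this angle, whatever the lens; pixels are square), "cx", "cy" (the principal point, pixels), "view" (4x4, takes a point from world to camera coordinates). Camera axes: x right, y down, z forward; pixel columns grow to the right and rows downward; lengths in m; the calibration is good to about 2 mm. A picture is of the moment at which its call begins. get_calibration takes no time and is no camera call.
- r.close_job(): hands the job in; it is judged then, once.
The state is a dict: "time_s": time; "joints": joint angles; "qd": joint speeds; "joint_torque": joint torques, N m; "tcp_pos": TCP position; "eef_rot": TCP orientation; "contact_force": force on the tool from outside, world axes, zero at the start; "moment": the same for the moment, N m; "gripper_width": finger opening in m; "gripper_force": force on a finger pad.
Only numpy, scipy, OpenCV 4.12 (cv2) and the standard library are available. Lean on these libraries where they do the work, as an engineer would, in place of code of your own. Each camera call takes 0.05 s, during which the arm holds its last target. There are 200 camera calls.

## Working session

There is one attempt and no reset: what is moved stays moved. The work goes in short steps, Python scripts to look and compute and a tool call to move; the robot and the scene stay as the last step left them, time stands still between calls to the robot, and variables do not carry over. Pictures are saved under pics/ and viewed, at most 14 in all, crops included, and the job is handed in when it is done.

Besides the shell and the picture viewer there is one more tool, called after "Call:" as name(argument=value, ...), one argument or row to a line, values as JSON. carry_out: Moves the arm, as the interface text tells. Its arguments: {"type":"object","properties":{"deltas":{"type":"array"},"squeeze":{"type":"number"}},"required":["deltas"]}

```bash
mkdir -p pics; python3 - <<'E'
from plant import r
import cv2,numpy as np
s=r.get_state();print(s['time_s'],s['tcp_pos'],s['eef_rot'],s['gripper_width'])
for n in("top","side"):
    p,d=r.capture(n);cv2.imwrite(f"pics/{n}0.png",p[:,:,::-1]);np.save(f"{n}0.npy",d);c=r.get_calibration(n);print(c, (d>0).mean())
E
```

```text
0.0 [ 0.27673737 -0.6151388   0.22565297] [ 1.79908056e+02 -6.63613140e-03 -1.55783096e+02] 0.08772340857817744
{'fov_y': 55.015994899241306, 'cx': 276.6550059855014, 'cy': 208.1641610192573, 'view': array([[-0.02537799, -0.99898328, -0.03726071,  0.02585199],
       [-0.99251343,  0.029633  , -0.11848615,  0.52444124],
       [ 0.11946983,  0.03397481, -0.99225635,  1.02048954],
       [ 0.        ,  0.        ,  0.        ,  1.        ]])} 0.9960459183673469
{'fov_y': 44.20428121110642, 'cx': 281.98880333756495, 'cy': 208.15951887755682, 'view': array([[-0.9269977 , -0.37442108, -0.02200258,  0.47610014],
       [-0.17007286,  0.47190549, -0.86508984,  0.13965678],
       [ 0.33429101, -0.79819425, -0.50113417,  1.27989131],
       [ 0.        ,  0.        ,  0.        ,  1.        ]])} 0.9841836734693877
```

View pics/top0.png

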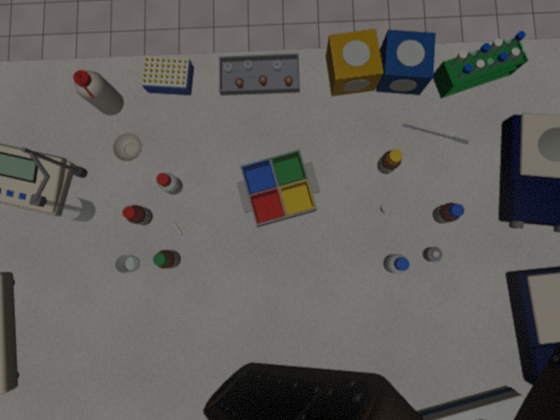

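View pics/side0.png

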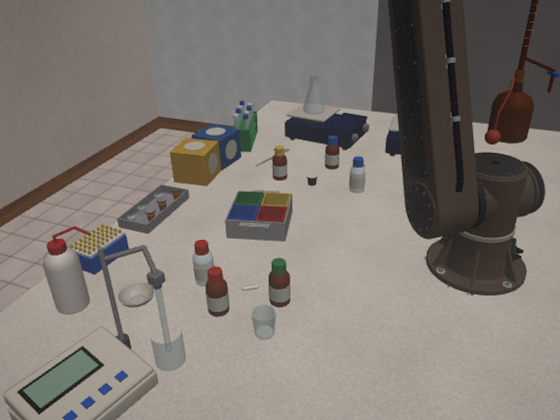

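The top view shows the caps at amber red (135,214), clear red (163,180), amber green (160,259), amber yellow (395,157), amber blue (456,211) and clear blue (400,264). The carrier is at (280,187), with blue and green bays at the back and red and yellow in front. The side view agrees with this.

```bash
cat > h.py <<'E'
import numpy as np,cv2
from plant import r
def K(n):
    c=r.get_calibration(n);return 210/np.tan(np.radians(c['fov_y']/2)),c['cx'],c['cy'],c['view']
def ray(n,u,v):
    f,cx,cy,V=K(n);R=V[:3,:3];return -R.T@V[:3,3],R.T@np.array([(u-cx)/f,(v-cy)/f,1])
def plane(n,u,v,z):
    o,d=ray(n,u,v);return o+d*(z-o[2])/d[2]
def proj(n,p):
    f,cx,cy,V=K(n);q=V[:3,:3]@np.asarray(p)+V[:3,3];return q[0]/q[2]*f+cx,q[1]/q[2]*f+cy
def two(a,b):
    (o1,d1),(o2,d2)=ray(*a),ray(*b);t=np.linalg.lstsq(np.c_[d1,-d2],o2-o1,rcond=None)[0]
    p,q=o1+t[0]*d1,o2+t[1]*d2;return (p+q)/2,np.linalg.norm(p-q)
def cmask(p,c):
    h,s,v=[x.astype(int) for x in cv2.split(cv2.cvtColor(p,cv2.COLOR_RGB2HSV))]
    H={'red':((h<6)|(h>172)),'yellow':(h>16)&(h<32),'green':(h>45)&(h<85),'blue':(h>105)&(h<128)}[c]
    return (H&(s>130)&(v>40)).astype(np.uint8)
def blobs(p,c,amin=25):
    n,l,st,ce=cv2.connectedComponentsWithStats(cmask(p,c));return [(ce[i].round(1),st[i]) for i in range(1,n) if st[i,4]>=amin]
def pts3(n,d):
    f,cx,cy,V=K(n);v,u=np.mgrid[:420,:560];P=np.stack([(u-cx)/f*d,(v-cy)/f*d,d],-1)
    return (P-V[:3,3])@V[:3,:3]
E
python3 - <<'E'
from h import *
for n in("top","side"):
    p=cv2.imread(f"pics/{n}0.png")[:,:,::-1].copy();X=pts3(n,np.load(f"{n}0.npy"))
    for c in("red","yellow","green","blue"):
        for ce,st in blobs(p,c):
            m=cv2.connectedComponents(cmask(p,c))[1];l=m[int(ce[1]),int(ce[0])]
            q=X[m==l] if l else X[:1,0]
            print(n,c,ce,st,'z98 %.3f'%np.percentile(q[:,2],98),'P110',plane(n,*ce,.105)[:2].round(3),'med',np.median(q,0).round(3))
E
```

```text
top red [82.2 79.2] [ 74  70  20  28 217] z98 0.204 P110 [0.865 0.5  ] med [0.834 0.462 0.171]
top red [162.9 179.1] [157 173  13  13 122] z98 0.116 P110 [0.597 0.288] med [0.596 0.286 0.112]
top red [266.8 205.5] [250 189  34  34 805] z98 0.066 P110 [0.523 0.033] med [0.535 0.038 0.009]
top red [130.5 213. ] [123 207  17  15 165] z98 0.115 P110 [0.515 0.368] med [0.514 0.367 0.111]
top yellow [353.8  61.3] [ 327   29   57   66 2139] z98 -0.748 P110 [ 0.883 -0.195] med [ 1.707  1.393 -0.748]
top yellow [394.  156.6] [387 150  15  14 170] z98 0.114 P110 [ 0.634 -0.28 ] med [ 0.633 -0.279  0.11 ]
top yellow [296.7 197.1] [280 180  35  35 827] z98 0.066 P110 [ 0.542 -0.041] med [ 0.555 -0.042  0.01 ]
top green [518.   45.2] [514  42   8   7  31] z98 0.092 P110 [ 0.907 -0.603] med [ 0.918 -0.617  0.083]
top green [494.7  53.9] [479  46  33  16 149] z98 0.111 P110 [ 0.886 -0.544] med [ 0.896 -0.555  0.082]
top green [477.9  73.9] [ 444   55   83   41 1118] z98 0.102 P110 [ 0.836 -0.498] med [ 0.855 -0.51   0.08 ]
top green [472.4  61. ] [468  57   9  10  41] z98 0.114 P110 [ 0.87  -0.488]
[... 3816 characters left out ...]
]
side blue [244.7 212.7] [228 205  31  15 121] z98 0.390 P110 [0.563 0.124] med [ 2.503 -0.994  0.39 ]
side blue [114.9 244.7] [104 235  22  19  96] z98 0.050 P110 [0.785 0.36 ] med [0.857 0.285 0.043]
side blue [ 93.1 262.3] [ 79 254  22  20 106] z98 0.390 P110 [0.787 0.434] med [ 2.503 -0.994  0.39 ]
side blue [120.8 375.8] [115 371  12  10  65] z98 0.056 P110 [0.527 0.678] med [0.565 0.643 0.053]
side blue [104.7 388.5] [ 99 384  13  10  77] z98 0.057 P110 [0.535 0.71 ] med [0.574 0.677 0.054]
side blue [ 87.8 401.9] [ 82 397  13  11  79] z98 0.056 P110 [0.543 0.741] med [0.582 0.711 0.053]
side blue [ 69.8 415.5] [ 63 410  14  10  82] z98 0.773 P110 [0.552 0.772] med [0.591 0.744 0.054]
```

```bash
python3 - <<'E'
from h import *
import h
n="top";p=cv2.imread("pics/top0.png")[:,:,::-1].copy();X=pts3(n,np.load("top0.npy"))
caps={'Ar':(130,213,'red'),'Cr':(163,179,'red'),'Ay':(394,157,'yellow'),'Ag':(159,259,'green'),'Ab':(456,210,'blue'),'Cb':(402,263,'blue')}
for k,(u,v,c) in caps.items():
    m=cv2.connectedComponents(cmask(p,c))[1];m=m==m[v,u];q=X[m&(X[...,2]>.107)&(X[...,2]<.116)]
    uv=np.argwhere(m&(X[...,2]>.107))[:,::-1].astype(np.float32);(cu,cv_),rad=cv2.minEnclosingCircle(uv)
    print(k,len(q),q.mean(0).round(4),np.ptp(q,0).round(3),plane(n,cu,cv_,.11)[:2].round(4),proj("side",[*q.mean(0)[:2],.1]))
hsv=cv2.cvtColor(p,cv2.COLOR_RGB2HSV).astype(int);roi=np.zeros((420,560),bool);roi[140:235,230:325]=1
h_,s,v=hsv[...,0],hsv[...,1],hsv[...,2]
C={}
for c,H in {'red':(h_<8)|(h_>170),'yellow':(h_>15)&(h_<35),'green':(h_>42)&(h_<90),'blue':(h_>100)&(h_<130)}.items():
    m=(H&(s>90)&roi).astype(np.uint8);m=cv2.morphologyEx(m,cv2.MORPH_OPEN,np.ones((3,3)))
    ct=max(cv2.findContours(m,0,1)[0],key=cv2.contourArea)
    w=np.array([plane(n,*q[0],.062)[:2] for q in ct]).astype(np.float32)
    rc=cv2.minAreaRect(w);print(c,np.round(rc[0],4),np.round(rc[1],4),rc[2]);C[c]=rc[0]
print(np.mean(list(C.values()),0))
for a,b in(('red','yellow'),('blue','green'),('red','blue'),('yellow','green')):
    d=np.subtract(C[b],C[a]);print(a,b,np.linalg.norm(d).round(4),np.degrees(np.arctan2(d[1],d[0])).round(1))
q=X[roi&(X[...,2]>.055)&(X[...,2]<.075)];print('rim',np.median(q,0),q.min(0),q.max(0))
print(r.get_state()['joints'])
E
```

```text
Ar 115 [0.5161 0.3702 0.1117] [0.028 0.027 0.008] [0.5156 0.3686] (np.float64(215.1226721261839), np.float64(273.60920324563403))
Cr 105 [0.5962 0.2877 0.112 ] [0.028 0.028 0.007] [0.5966 0.2884] (np.float64(201.58044300255153), np.float64(245.90079612919578))
Ay 127 [ 0.635  -0.2818  0.1108] [0.031 0.029 0.007] [ 0.6348 -0.2817] (np.float64(279.1270899067404), np.float64(149.89892195627147))
Ag 95 [0.4011 0.2936 0.1119] [0.024 0.028 0.007] [0.4009 0.2934] (np.float64(278.386953474044), np.float64(264.6882442581426))
Ab 119 [ 0.4982 -0.4185  0.111 ] [0.029 0.029 0.007] [ 0.4986 -0.4189] (np.float64(332.41821350493916), np.float64(139.7042843821439))
Cb 121 [ 0.3757 -0.2818  0.1109] [0.026 0.029 0.008] [ 0.3758 -0.2823] (np.float64(357.6228686331415), np.float64(161.12055119104875))
red [0.5296 0.0351] [0.0748 0.0737] 13.66204833984375
yellow [ 0.5494 -0.0412] [0.0773 0.075 ] 13.718986511230469
green [ 0.6244 -0.0223] [0.0724 0.0717] 14.227656364440918
blue [0.6055 0.0543] [0.0746 0.0734] 14.099406242370605
[0.57722577 0.00647243]
red yellow 0.0788 -75.4
blue green 0.0789 -76.2
red blue 0.0783 14.2
yellow green 0.0773 14.1
rim [0.57606363 0.00602611 0.06031205] [ 0.47986802 -0.09860807  0.05500603] [0.67390865 0.11126662 0.06875437]
[-4.92701100e+01  2.05883052e+01  6.39185880e-01 -1.66615797e-02
 -7.01352963e+01 -1.65062607e+01]
```

Call:
carry_out(
  deltas=[
    [0.7, [-35, 11, 7], [0, 0, -0.14]],
    [0.7, [-70, 22, 14], [0, 0, -0.28]],
    [0.7, [-106, 33, 21], [0, 0, -0.42]],
    [0.7, [-141, 44, 28], [0, 0, -0.56]],
    [0.7, [-176, 55, 35], [0, 0, -0.7]],
    [0.7, [-212, 66, 42], [0, 0, -0.85]],
    [0.7, [-247, 78, 49], [0, 0, -1.0]],
    [0.7, [-282, 89, 56], [0, 0, -1.148]],
    [0.7, [-282, 89, 56], [0, 0, -1.148]],
    [0.7, [-282, 89, 56], [0, 0, -1.148]],
  ],
  squeeze=30,
)

```text
time_s: 1.1
tcp_pos: [0.498, -0.4177, 0.1698]
eef_rot: [179.9, 0.0, -89.9]
contact_force: [-0.4, 0.4, 1.0]
gripper_width: 0.0615
gripper_force: 0.0
```

```bash
cat > go.py <<'E'
import sys
from h import *
from scipy.spatial.transform import Rotation as Ro
s=r.get_state();t=np.array(list(map(float,sys.argv[1:4])))
R=Ro.from_euler('xyz',s['eef_rot'],degrees=True)
T=Ro.from_euler('xyz',[180,0,-90],degrees=True)
print('t',s['time_s'],'tcp',np.round(s['tcp_pos'],4),'rpy',np.round(s['eef_rot'],2),'shift',(R.inv().apply(t-s['tcp_pos'])*1000).round(1),'turn',(R.inv()*T).as_rotvec().round(3),'w',round(s['gripper_width'],4),'gf',round(s['gripper_force'],1),'F',np.round(s['contact_force'],1))
E
python3 go.py .4984 -.4187 .079
```

```text
t 1.1 tcp [ 0.498  -0.4177  0.1698] rpy [ 1.7993e+02  4.0000e-02 -8.9940e+01] shift [ 1.1 -0.5 90.8] turn [0.001 0.001 0.001] w 0.0615 gf 0.0 F [-0.4  0.4  1. ]
```

Call:
carry_out(
  deltas=[
    [0.7, [1, 0, 20], [0, 0, 0]],
    [0.7, [1, 0, 45], [0, 0, 0]],
    [0.7, [1, 0, 70], [0, 0, 0]],
    [0.7, [1, 0, 84], [0, 0, 0]],
    [0.7, [1, 0, 90], [0, 0, 0]],
    [0.7, [1, 0, 90], [0, 0, 0]],
    [0.2, [1, 0, 90], [0, 0, 0]],
    [0.2, [1, 0, 90], [0, 0, 0]],
    [0.2, [1, 0, 90], [0, 0, 0]],
    [0.2, [1, 0, 90], [0, 0, 0]],
    [0.2, [1, 0, 90], [0, 0, 0]],
    [0.2, [1, 0, 90], [0, 0, 0]],
  ],
)

```text
time_s: 2.3
tcp_pos: [0.4982, -0.4199, 0.0813]
eef_rot: [-179.9, -0.0, -90.0]
contact_force: [1.6, -0.2, 3.4]
gripper_width: 0.0343
gripper_force: 30.0
```

Call:
carry_out(
  deltas=[
    [0.2, [0, 0, -3], [0, 0, 0]],
    [0.2, [0, 0, -10], [0, 0, 0]],
    [0.2, [0, 0, -22], [0, 0, 0]],
    [0.2, [0, 0, -40], [0, 0, 0]],
    [0.2, [0, 0, -60], [0, 0, 0]],
    [0.2, [0, 0, -80], [0, 0, 0]],
    [0.2, [0, 0, -100], [0, 0, 0]],
    [0.2, [0, 0, -118], [0, 0, 0]],
    [0.2, [0, 0, -131], [0, 0, 0]],
    [0.2, [0, 0, -138], [0, 0, 0]],
    [0.2, [0, 0, -140], [0, 0, 0]],
    [0.2, [0, 0, -140], [0, 0, 0]],
  ],
)

```text
time_s: 3.5
tcp_pos: [0.4974, -0.4195, 0.2202]
eef_rot: [180.0, 0.0, -90.0]
contact_force: [-0.9, 0.0, -2.4]
gripper_width: 0.0341
gripper_force: 30.0
```

```bash
python3 go.py .606 .0545 .22; python3 - <<'E'
from h import *
p,d=r.capture("side");cv2.imwrite("pics/s1.png",p[:,:,::-1])
E
```

```text
t 3.5 tcp [ 0.4974 -0.4195  0.2202] rpy [ 1.7998e+02  3.0000e-02 -9.0000e+01] shift [-4.740e+02 -1.086e+02  4.000e-01] turn [ 0.  0. -0.] w 0.0341 gf 30.0 F [-0.9  0.  -2.4]
```

View pics/s1.png

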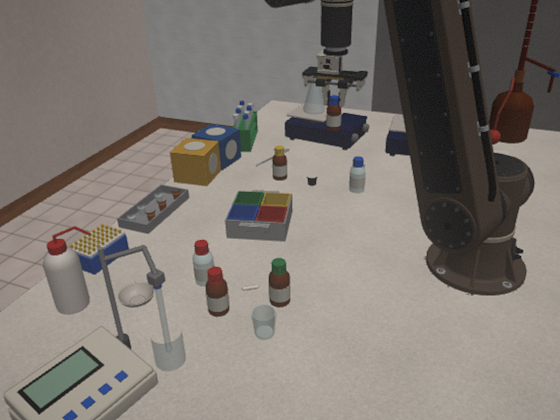

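The side view shows the blue amber bottle held upright at (334,110). The carry path is clear.

Call:
carry_out(
  deltas=[
    [0.2, [-8, -2, 0], [0, 0, 0]],
    [0.2, [-25, -6, 0], [0, 0, 0]],
    [0.2, [-52, -12, 0], [0, 0, 0]],
    [0.2, [-90, -21, 0], [0, 0, 0]],
    [0.2, [-130, -30, 0], [0, 0, 0]],
    [0.2, [-172, -39, 0], [0, 0, 0]],
    [0.2, [-214, -49, 0], [0, 0, 0]],
    [0.2, [-256, -59, 0], [0, 0, 0]],
    [0.2, [-298, -68, 0], [0, 0, 0]],
    [0.2, [-340, -78, 0], [0, 0, 0]],
    [0.2, [-380, -87, 0], [0, 0, 0]],
    [0.2, [-415, -95, 0], [0, 0, 0]],
  ],
)

```text
time_s: 4.75
tcp_pos: [0.5922, -0.0014, 0.2205]
eef_rot: [-180.0, 0.0, -89.9]
contact_force: [0.2, -0.2, -1.2]
gripper_width: 0.0335
gripper_force: 30.0
```

Call:
carry_out(
  deltas=[
    [0.2, [-28, -6, 0], [0, 0, 0]],
    [0.2, [-45, -11, 0], [0, 0, 0]],
    [0.2, [-55, -13, 0], [0, 0, 0]],
    [0.2, [-59, -14, 0], [0, 0, 0]],
    [0.2, [-59, -14, 0], [0, 0, 0]],
    [0.2, [-59, -14, 0], [0, 0, 0]],
  ],
)

```text
time_s: 5.35
tcp_pos: [0.6064, 0.0535, 0.2206]
eef_rot: [180.0, -0.0, -90.0]
contact_force: [0.3, 0.1, -2.2]
gripper_width: 0.0337
gripper_force: 30.0
```

```bash
python3 go.py .606 .0545 .089; python3 - <<'E'
from h import *
p,d=r.capture("top");cv2.imwrite("pics/t2.png",cv2.resize(p[100:280,180:400,::-1],None,fx=3,fy=3))
p,d=r.capture("side");cv2.imwrite("pics/s2.png",cv2.resize(p[60:280,160:380,::-1],None,fx=2.5,fy=2.5))
E
```

```text
t 5.35 tcp [0.6064 0.0535 0.2206] rpy [ 1.7999e+02 -1.0000e-02 -9.0050e+01] shift [ -1.1   0.3 131.6] turn [ 0.    -0.    -0.001] w 0.0337 gf 30.0 F [ 0.3  0.1 -2.2]
```

View pics/s2.png

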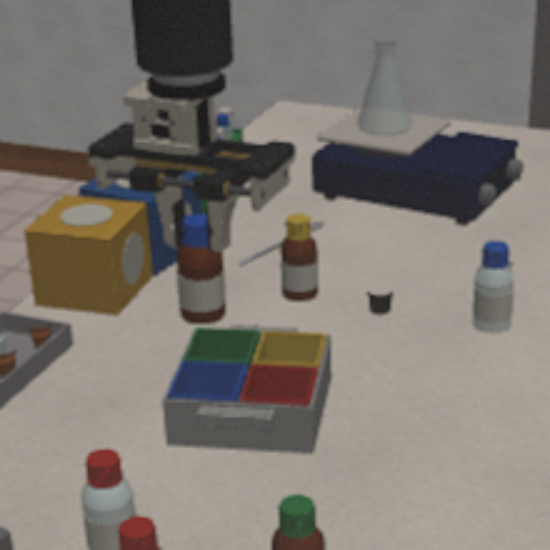

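The close-up shows the bottle upright, hanging above the blue bay. I'll lower it.

Call:
carry_out(
  deltas=[
    [0.2, [-1, 0, 5], [0, 0, 0]],
    [0.2, [-1, 0, 18], [0, 0, 0]],
    [0.2, [-1, 0, 38], [0, 0, 0]],
    [0.2, [-1, 0, 60], [0, 0, 0]],
    [0.2, [-1, 0, 82], [0, 0, 0]],
    [0.2, [-1, 0, 102], [0, 0, 0]],
    [0.2, [-1, 0, 116], [0, 0, 0]],
    [0.2, [-1, 0, 124], [0, 0, 0]],
    [0.2, [-1, 0, 127], [0, 0, 0]],
    [0.2, [-1, 0, 128], [0, 0, 0]],
    [0.2, [-1, 0, 129], [0, 0, 0]],
    [0.2, [-1, 0, 130], [0, 0, 0]],
  ],
)

```text
time_s: 6.65
tcp_pos: [0.6071, 0.0555, 0.0913]
eef_rot: [-179.9, 0.0, -90.0]
contact_force: [-0.6, -0.8, -2.0]
gripper_width: 0.0339
gripper_force: 30.0
```

Call:
carry_out(
  deltas=[
    [0.2, [0, 0, 1], [0, 0, 0]],
    [0.2, [0, 0, 1], [0, 0, 0]],
    [0.2, [0, 0, 1], [0, 0, 0]],
  ],
)

```text
time_s: 6.95
tcp_pos: [0.6066, 0.0553, 0.0897]
eef_rot: [-180.0, 0.0, -90.0]
contact_force: [0.2, 0.9, -2.6]
gripper_width: 0.0338
gripper_force: 30.0
```

Call:
carry_out(
  deltas=[
    [0.2, [0, 0, 0.6], [0, 0, 0]],
    [0.2, [0, 0, 1.2], [0, 0, 0]],
    [0.2, [0, 0, 1.8], [0, 0, 0]],
    [0.2, [0, 0, 1.8], [0, 0, 0]],
  ],
)

```text
time_s: 7.35
tcp_pos: [0.607, 0.0554, 0.0882]
eef_rot: [-180.0, 0.0, -90.0]
contact_force: [-0.5, 0.3, 2.3]
gripper_width: 0.0337
gripper_force: 30.0
```

Touchdown: the vertical force rose from −2.6 to +2.3 N. Next I release and retreat.

Call:
carry_out(
  deltas=[
    [0.45, [0, 0, 0], [0, 0, 0]],
    [0.6, [0, 0, 0], [0, 0, 0]],
    [0.6, [0, 0, 0], [0, 0, 0]],
    [0.6, [0, 0, 0], [0, 0, 0]],
    [0.6, [0, 0, -10], [0, 0, 0]],
    [0.6, [0, 0, -35], [0, 0, 0]],
    [0.6, [0, 0, -65], [0, 0, 0]],
    [0.6, [0, 0, -90], [0, 0, 0]],
    [0.6, [0, 0, -90], [0, 0, 0]],
  ],
)

```text
time_s: 8.25
tcp_pos: [0.6089, 0.0558, 0.1828]
eef_rot: [-179.6, 0.1, -90.0]
contact_force: [0.3, 0.6, 0.1]
gripper_width: 0.053
gripper_force: 0.0
```

```bash
python3 go.py .635 -.282 .178
```

```text
t 8.25 tcp [0.6089 0.0558 0.1828] rpy [-1.7959e+02  1.0000e-01 -8.9960e+01] shift [337.8 -25.9   4.4] turn [-0.007  0.002  0.001] w 0.053 gf 0.0 F [0.3 0.6 0.1]
```

Call:
carry_out(
  deltas=[
    [0.7, [20, -2, 0], [0, 0, 0]],
    [0.7, [60, -5, 0], [0, 0, 0]],
    [0.7, [105, -8, 0], [0, 0, 0]],
    [0.7, [150, -12, 0], [0, 0, 0]],
    [0.7, [195, -15, 2], [0, 0, 0]],
    [0.7, [240, -18, 4], [0, 0, 0]],
    [0.7, [285, -22, 4], [0, 0, 0]],
    [0.7, [320, -25, 4], [0, 0, 0]],
    [0.7, [338, -26, 4], [0, 0, 0]],
    [0.7, [338, -26, 4], [0, 0, 0]],
    [0.7, [338, -26, 4], [0, 0, 0]],
    [0.7, [338, -26, 4], [0, 0, 0]],
  ],
)

```text
time_s: 9.45
tcp_pos: [0.6326, -0.2816, 0.1739]
eef_rot: [-180.0, 0.0, -89.9]
contact_force: [0.1, -0.1, 0.6]
gripper_width: 0.0609
gripper_force: 0.0
```

```bash
python3 go.py .635 -.282 .0805;python3 - <<'E'
from h import *
p,d=r.capture("top");cv2.imwrite("pics/t3.png",p[:,:,::-1])
X=pts3("top",d);m=cv2.connectedComponents(cmask(p,'blue'))[1]
for ce,st in blobs(p,'blue'):
    if 230<ce[0]<320 and 140<ce[1]<235:
        l=X[m==m[int(ce[1]),int(ce[0])]];print(ce,st[4],l[l[:,2]>.1].mean(0) if (l[:,2]>.1).any() else 0,plane("top",*ce,.115))
E
```

```text
t 9.45 tcp [ 0.6326 -0.2816  0.1739] rpy [-1.800e+02  1.000e-02 -8.994e+01] shift [ 0.5 -2.4 93.4] turn [-0.     0.     0.001] w 0.0609 gf 0.0 F [ 0.1 -0.1  0.6]
[258.8 175.3] 503 [0.60465548 0.05321239 0.12487962] [0.59656967 0.04983914 0.115     ]
```

View pics/t3.png

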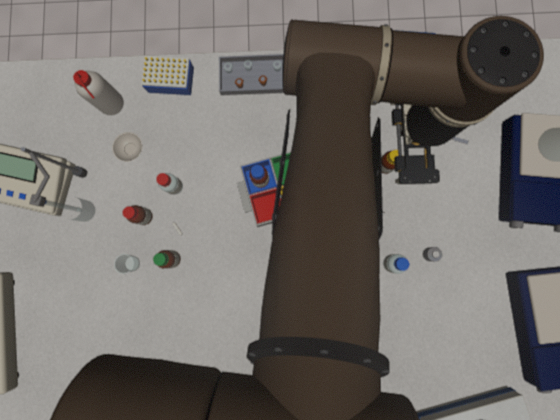

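The blue bottle stands in its bay, with its cap at (259,173). The gripper is over the yellow cap at (394,158).

Call:
carry_out(
  deltas=[
    [0.7, [0, -2, 20], [0, 0, 0]],
    [0.7, [0, -2, 45], [0, 0, 0]],
    [0.7, [0, -2, 70], [0, 0, 0]],
    [0.7, [0, -2, 86], [0, 0, 0]],
    [0.7, [0, -2, 93], [0, 0, 0]],
    [0.7, [0, -2, 93], [0, 0, 0]],
    [0.2, [0, -2, 93], [0, 0, 0]],
    [0.2, [0, -2, 93], [0, 0, 0]],
    [0.2, [0, -2, 93], [0, 0, 0]],
    [0.2, [0, -2, 93], [0, 0, 0]],
    [0.2, [0, -2, 93], [0, 0, 0]],
    [0.2, [0, -2, 93], [0, 0, 0]],
  ],
)

```text
time_s: 10.7
tcp_pos: [0.6352, -0.2829, 0.0815]
eef_rot: [-179.9, -0.0, -90.0]
contact_force: [1.4, 0.2, 2.3]
gripper_width: 0.0336
gripper_force: 30.0
```

Call:
carry_out(
  deltas=[
    [0.2, [0, 0, -3], [0, 0, 0]],
    [0.2, [0, 0, -10], [0, 0, 0]],
    [0.2, [0, 0, -22], [0, 0, 0]],
    [0.2, [0, 0, -40], [0, 0, 0]],
    [0.2, [0, 0, -60], [0, 0, 0]],
    [0.2, [0, 0, -80], [0, 0, 0]],
    [0.2, [0, 0, -100], [0, 0, 0]],
    [0.2, [0, 0, -118], [0, 0, 0]],
    [0.2, [0, 0, -131], [0, 0, 0]],
    [0.2, [0, 0, -138], [0, 0, 0]],
    [0.2, [0, 0, -140], [0, 0, 0]],
    [0.2, [0, 0, -140], [0, 0, 0]],
  ],
)

```text
time_s: 11.9
tcp_pos: [0.6344, -0.2825, 0.2204]
eef_rot: [180.0, 0.0, -90.0]
contact_force: [-0.8, 0.4, -2.8]
gripper_width: 0.0335
gripper_force: 30.0
```

```bash
python3 go.py .549 -.0413 .22
```

```text
t 11.9 tcp [ 0.6344 -0.2825  0.2204] rpy [ 1.7997e+02  2.0000e-02 -9.0010e+01] shift [-241.2   85.4    0.5] turn [ 0.001  0.    -0.   ] w 0.0335 gf 30.0 F [-0.8  0.4 -2.8]
```

Call:
carry_out(
  deltas=[
    [0.2, [-6, 2, 0], [0, 0, 0]],
    [0.2, [-20, 7, 0], [0, 0, 0]],
    [0.2, [-42, 15, 0], [0, 0, 0]],
    [0.2, [-72, 25, 0], [0, 0, 0]],
    [0.2, [-106, 37, 0], [0, 0, 0]],
    [0.2, [-140, 50, 0], [0, 0, 0]],
    [0.2, [-172, 61, 0], [0, 0, 0]],
    [0.2, [-200, 71, 0], [0, 0, 0]],
    [0.2, [-222, 79, 0], [0, 0, 0]],
    [0.2, [-236, 84, 0], [0, 0, 0]],
    [0.2, [-241, 85, 0], [0, 0, 0]],
    [0.2, [-241, 85, 0], [0, 0, 0]],
  ],
)

```text
time_s: 13.1
tcp_pos: [0.5494, -0.0411, 0.2208]
eef_rot: [-180.0, -0.0, -89.9]
contact_force: [-0.4, -0.2, -1.9]
gripper_width: 0.0337
gripper_force: 30.0
```

Call:
carry_out(
  deltas=[
    [0.2, [0, 0, 0], [0, 0, 0]],
    [0.2, [0, 0, 0], [0, 0, 0]],
    [0.2, [0, 0, 0], [0, 0, 0]],
  ],
)

```text
time_s: 13.4
tcp_pos: [0.5497, -0.0424, 0.2205]
eef_rot: [180.0, -0.0, -90.1]
contact_force: [-0.6, -0.3, -1.6]
gripper_width: 0.034
gripper_force: 30.0
```

```bash
python3 go.py .549 -.0413 .0885
```

```text
t 13.4 tcp [ 0.5497 -0.0424  0.2205] rpy [ 1.7998e+02 -1.0000e-02 -9.0060e+01] shift [ -1.1   0.6 132. ] turn [ 0.    -0.    -0.001] w 0.034 gf 30.0 F [-0.6 -0.3 -1.6]
```

Call:
carry_out(
  deltas=[
    [0.2, [-1, 0, 5], [0, 0, 0]],
    [0.2, [-1, 0, 18], [0, 0, 0]],
    [0.2, [-1, 0, 38], [0, 0, 0]],
    [0.2, [-1, 0, 60], [0, 0, 0]],
    [0.2, [-1, 0, 82], [0, 0, 0]],
    [0.2, [-1, 0, 102], [0, 0, 0]],
    [0.2, [-1, 0, 116], [0, 0, 0]],
    [0.2, [-1, 0, 125], [0, 0, 0]],
    [0.2, [-1, 0, 128], [0, 0, 0]],
    [0.2, [-1, 0, 129.5], [0, 0, 0]],
    [0.2, [-1, 0, 131], [0, 0, 0]],
    [0.2, [-1, 0, 131], [0, 0, 0]],
  ],
)

```text
time_s: 14.6
tcp_pos: [0.5499, -0.0406, 0.0902]
eef_rot: [-179.9, 0.0, -90.0]
contact_force: [0.3, 0.4, -2.4]
gripper_width: 0.0335
gripper_force: 30.0
```

Call:
carry_out(
  deltas=[
    [0.2, [0, 0, 0.5], [0, 0, 0]],
    [0.2, [0, 0, 1], [0, 0, 0]],
    [0.2, [0, 0, 1.5], [0, 0, 0]],
    [0.2, [0, 0, 1.5], [0, 0, 0]],
  ],
)

```text
time_s: 15.0
tcp_pos: [0.5499, -0.0407, 0.0885]
eef_rot: [-180.0, 0.0, -90.0]
contact_force: [-1.3, -1.1, -0.6]
gripper_width: 0.0336
gripper_force: 30.0
```

Partial contact. I'll go a little lower before releasing.

Call:
carry_out(
  deltas=[
    [0.2, [0, 0, 0.5], [0, 0, 0]],
    [0.2, [0, 0, 1], [0, 0, 0]],
    [0.2, [0, 0, 1], [0, 0, 0]],
  ],
)

```text
time_s: 15.3
tcp_pos: [0.5505, -0.0406, 0.0882]
eef_rot: [-179.9, -0.0, -90.0]
contact_force: [-0.3, 0.1, 6.4]
gripper_width: 0.0339
gripper_force: 30.0
```

Call:
carry_out(
  deltas=[
    [0.45, [0, 0, 0], [0, 0, 0]],
    [0.6, [0, 0, 0], [0, 0, 0]],
    [0.6, [0, 0, 0], [0, 0, 0]],
    [0.6, [0, 0, 0], [0, 0, 0]],
    [0.6, [0, 0, -10], [0, 0, 0]],
    [0.6, [0, 0, -35], [0, 0, 0]],
    [0.6, [0, 0, -65], [0, 0, 0]],
    [0.6, [0, 0, -90], [0, 0, 0]],
    [0.6, [0, 0, -90], [0, 0, 0]],
    [0.6, [0, 0, -90], [0, 0, 0]],
  ],
)

```text
time_s: 16.3
tcp_pos: [0.5498, -0.0406, 0.1783]
eef_rot: [-179.9, 0.0, -90.0]
contact_force: [-0.5, 0.7, 0.2]
gripper_width: 0.0522
gripper_force: 0.0
```

```bash
python3 go.py .401 .2935 .175
```

```text
t 16.3 tcp [ 0.5498 -0.0406  0.1783] rpy [-1.799e+02  4.000e-02 -9.000e+01] shift [-334.   148.8    3.3] turn [-0.002  0.001 -0.   ] w 0.0522 gf 0.0 F [-0.5  0.7  0.2]
```

Call:
carry_out(
  deltas=[
    [0.7, [-20, 9, 0], [0, 0, 0]],
    [0.7, [-55, 25, 0], [0, 0, 0]],
    [0.7, [-95, 42, 0], [0, 0, 0]],
    [0.7, [-135, 60, 0], [0, 0, 0]],
    [0.7, [-175, 78, 0], [0, 0, 0]],
    [0.7, [-215, 96, 0], [0, 0, 0]],
    [0.7, [-255, 114, 2], [0, 0, 0]],
    [0.7, [-295, 131, 3], [0, 0, 0]],
    [0.7, [-325, 145, 3], [0, 0, 0]],
    [0.7, [-334, 149, 3], [0, 0, 0]],
    [0.7, [-334, 149, 3], [0, 0, 0]],
    [0.7, [-334, 149, 3], [0, 0, 0]],
  ],
)

```text
time_s: 17.5
tcp_pos: [0.4003, 0.2926, 0.1736]
eef_rot: [179.9, -0.1, -90.0]
contact_force: [0.4, 0.3, -0.4]
gripper_width: 0.0615
gripper_force: 0.0
```

Call:
carry_out(
  deltas=[
    [0.7, [0, 0, 0], [0, 0, 0]],
    [0.7, [0, 0, 0], [0, 0, 0]],
  ],
)

```text
time_s: 17.7
tcp_pos: [0.4009, 0.2924, 0.1742]
eef_rot: [180.0, -0.0, -90.1]
contact_force: [0.2, -0.2, -0.6]
gripper_width: 0.0611
gripper_force: 0.0
```

```bash
python3 go.py .401 .2935 .0805
```

```text
t 17.7 tcp [0.4009 0.2924 0.1742] rpy [ 1.7999e+02 -1.0000e-02 -9.0080e+01] shift [-1.2 -0.1 93.7] turn [ 0.    -0.    -0.001] w 0.0611 gf 0.0 F [ 0.2 -0.2 -0.6]
```

Call:
carry_out(
  deltas=[
    [0.7, [-1, 0, 20], [0, 0, 0]],
    [0.7, [-1, 0, 45], [0, 0, 0]],
    [0.7, [-1, 0, 70], [0, 0, 0]],
    [0.7, [-1, 0, 86], [0, 0, 0]],
    [0.7, [-1, 0, 93], [0, 0, 0]],
    [0.7, [-1, 0, 93], [0, 0, 0]],
    [0.2, [-1, 0, 93], [0, 0, 0]],
    [0.2, [-1, 0, 93], [0, 0, 0]],
    [0.2, [-1, 0, 93], [0, 0, 0]],
    [0.2, [-1, 0, 93], [0, 0, 0]],
    [0.2, [-1, 0, 93], [0, 0, 0]],
    [0.2, [-1, 0, 93], [0, 0, 0]],
  ],
)

```text
time_s: 18.9
tcp_pos: [0.4007, 0.2946, 0.0818]
eef_rot: [-180.0, 0.0, -90.0]
contact_force: [-2.8, -0.5, 6.3]
gripper_width: 0.0333
gripper_force: 30.0
```

Call:
carry_out(
  deltas=[
    [0.2, [0, 0, -3], [0, 0, 0]],
    [0.2, [0, 0, -10], [0, 0, 0]],
    [0.2, [0, 0, -22], [0, 0, 0]],
    [0.2, [0, 0, -40], [0, 0, 0]],
    [0.2, [0, 0, -60], [0, 0, 0]],
    [0.2, [0, 0, -80], [0, 0, 0]],
    [0.2, [0, 0, -100], [0, 0, 0]],
    [0.2, [0, 0, -118], [0, 0, 0]],
    [0.2, [0, 0, -131], [0, 0, 0]],
    [0.2, [0, 0, -138], [0, 0, 0]],
    [0.2, [0, 0, -140], [0, 0, 0]],
    [0.2, [0, 0, -140], [0, 0, 0]],
  ],
)

```text
time_s: 20.1
tcp_pos: [0.4004, 0.2942, 0.2213]
eef_rot: [180.0, 0.0, -90.0]
contact_force: [-0.9, -1.0, -2.5]
gripper_width: 0.0333
gripper_force: 30.0
```

```bash
python3 go.py .625 -.0222 .22
```

```text
t 20.1 tcp [0.4004 0.2942 0.2213] rpy [ 1.7999e+02  1.0000e-02 -9.0010e+01] shift [ 316.4 -224.6    1.2] turn [ 0.  0. -0.] w 0.0333 gf 30.0 F [-0.9 -1.  -2.5]
```

Call:
carry_out(
  deltas=[
    [0.2, [7, -5, 0], [0, 0, 0]],
    [0.2, [21, -15, 0], [0, 0, 0]],
    [0.2, [45, -32, 0], [0, 0, 0]],
    [0.2, [76, -54, 0], [0, 0, 0]],
    [0.2, [110, -78, 0], [0, 0, 0]],
    [0.2, [144, -102, 0], [0, 0, 0]],
    [0.2, [178, -126, 0], [0, 0, 0]],
    [0.2, [212, -150, 0], [0, 0, 0]],
    [0.2, [244, -173, 0], [0, 0, 0]],
    [0.2, [272, -193, 0], [0, 0, 0]],
    [0.2, [294, -209, 0], [0, 0, 0]],
    [0.2, [308, -219, 0], [0, 0, 0]],
  ],
)

```text
time_s: 21.3
tcp_pos: [0.62, -0.0162, 0.2198]
eef_rot: [179.9, -0.0, -90.1]
contact_force: [0.4, 1.4, -3.0]
gripper_width: 0.0331
gripper_force: 30.0
```

Call:
carry_out(
  deltas=[
    [0.2, [6, -4, 0], [0, 0, 0]],
    [0.2, [8, -6, 0], [0, 0, 0]],
    [0.2, [8, -6, 0], [0, 0, 0]],
    [0.2, [8, -6, 0], [0, 0, 0]],
    [0.2, [8, -6, 0], [0, 0, 0]],
  ],
)

```text
time_s: 21.8
tcp_pos: [0.6253, -0.0209, 0.2216]
eef_rot: [-180.0, 0.0, -89.9]
contact_force: [0.6, -0.2, -2.5]
gripper_width: 0.0333
gripper_force: 30.0
```

```bash
python3 go.py .625 -.0222 .0885
```

```text
t 21.8 tcp [ 0.6253 -0.0209  0.2216] rpy [-1.7998e+02  1.0000e-02 -8.9930e+01] shift [  1.4   0.3 133.1] turn [-0.     0.     0.001] w 0.0333 gf 30.0 F [ 0.6 -0.2 -2.5]
```

Call:
carry_out(
  deltas=[
    [0.2, [1, 0, 5], [0, 0, 0]],
    [0.2, [1, 0, 18], [0, 0, 0]],
    [0.2, [1, 0, 38], [0, 0, 0]],
    [0.2, [1, 0, 60], [0, 0, 0]],
    [0.2, [1, 0, 82], [0, 0, 0]],
    [0.2, [1, 0, 102], [0, 0, 0]],
    [0.2, [1, 0, 116], [0, 0, 0]],
    [0.2, [1, 0, 125], [0, 0, 0]],
    [0.2, [1, 0, 128], [0, 0, 0]],
    [0.2, [1, 0, 129.5], [0, 0, 0]],
    [0.2, [1, 0, 131], [0, 0, 0]],
    [0.2, [1, 0, 131], [0, 0, 0]],
  ],
)

```text
time_s: 23.0
tcp_pos: [0.626, -0.0226, 0.0908]
eef_rot: [-179.9, 0.0, -90.0]
contact_force: [-0.6, -0.4, -2.7]
gripper_width: 0.033
gripper_force: 30.0
```

Call:
carry_out(
  deltas=[
    [0.2, [0, 0, 0.5], [0, 0, 0]],
    [0.2, [0, 0, 1], [0, 0, 0]],
    [0.2, [0, 0, 1.5], [0, 0, 0]],
    [0.2, [0, 0, 1.5], [0, 0, 0]],
  ],
)

```text
time_s: 23.4
tcp_pos: [0.6257, -0.0227, 0.089]
eef_rot: [-180.0, -0.0, -90.0]
contact_force: [-0.5, -0.1, -1.0]
gripper_width: 0.0336
gripper_force: 30.0
```

Call:
carry_out(
  deltas=[
    [0.2, [0, 0, 0.5], [0, 0, 0]],
    [0.2, [0, 0, 1], [0, 0, 0]],
    [0.2, [0, 0, 1], [0, 0, 0]],
  ],
)

```text
time_s: 23.7
tcp_pos: [0.6259, -0.0227, 0.0889]
eef_rot: [-179.9, -0.0, -90.0]
contact_force: [-1.8, 0.3, 7.1]
gripper_width: 0.0333
gripper_force: 30.0
```

Call:
carry_out(
  deltas=[
    [0.45, [0, 0, 0], [0, 0, 0]],
    [0.6, [0, 0, 0], [0, 0, 0]],
    [0.6, [0, 0, 0], [0, 0, 0]],
    [0.6, [0, 0, 0], [0, 0, 0]],
    [0.6, [0, 0, -10], [0, 0, 0]],
    [0.6, [0, 0, -35], [0, 0, 0]],
    [0.6, [0, 0, -65], [0, 0, 0]],
    [0.6, [0, 0, -90], [0, 0, 0]],
    [0.6, [0, 0, -90], [0, 0, 0]],
    [0.6, [0, 0, -90], [0, 0, 0]],
  ],
)

```text
time_s: 24.7
tcp_pos: [0.6259, -0.0225, 0.1789]
eef_rot: [-179.9, 0.0, -90.0]
contact_force: [-0.5, 0.5, -1.3]
gripper_width: 0.0524
gripper_force: 0.0
```

```bash
python3 go.py .5159 .3694 .178
```

```text
t 24.7 tcp [ 0.6259 -0.0225  0.1789] rpy [-1.799e+02  4.000e-02 -9.000e+01] shift [-391.9  110.     1. ] turn [-0.002  0.001 -0.   ] w 0.0524 gf 0.0 F [-0.5  0.5 -1.3]
```

Call:
carry_out(
  deltas=[
    [0.7, [-20, 6, 0], [0, 0, 0]],
    [0.7, [-55, 15, 0], [0, 0, 0]],
    [0.7, [-95, 27, 0], [0, 0, 0]],
    [0.7, [-138, 39, 0], [0, 0, 0]],
    [0.7, [-181, 51, 0], [0, 0, 0]],
    [0.7, [-224, 63, 0], [0, 0, 0]],
    [0.7, [-267, 75, 0], [0, 0, 0]],
    [0.7, [-310, 87, 0], [0, 0, 0]],
    [0.7, [-348, 98, 1], [0, 0, 0]],
    [0.7, [-376, 106, 1], [0, 0, 0]],
    [0.7, [-390, 110, 1], [0, 0, 0]],
    [0.7, [-392, 110, 1], [0, 0, 0]],
  ],
)

```text
time_s: 25.9
tcp_pos: [0.5146, 0.3704, 0.1756]
eef_rot: [179.9, -0.1, -89.9]
contact_force: [-0.9, -0.1, -0.1]
gripper_width: 0.061
gripper_force: 0.0
```

Call:
carry_out(
  deltas=[
    [0.7, [0, 0, 0], [0, 0, 0]],
    [0.7, [0, 0, 0], [0, 0, 0]],
    [0.7, [0, 0, 0], [0, 0, 0]],
  ],
)

```text
time_s: 26.2
tcp_pos: [0.5159, 0.3682, 0.1768]
eef_rot: [180.0, -0.0, -90.1]
contact_force: [-0.1, -0.1, 0.3]
gripper_width: 0.0617
gripper_force: 0.0
```

```bash
python3 go.py .5159 .3694 .0805; python3 - <<'E'
from h import *
p,d=r.capture("side");cv2.imwrite("pics/s4.png",p[:,:,::-1])
E
```

```text
t 26.2 tcp [0.5159 0.3682 0.1768] rpy [ 1.7999e+02 -1.0000e-02 -9.0070e+01] shift [-1.2  0.  96.3] turn [ 0.    -0.    -0.001] w 0.0617 gf 0.0 F [-0.1 -0.1  0.3]
```

View pics/s4.png

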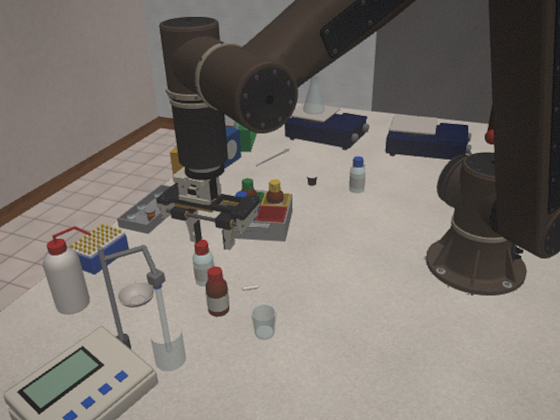

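```bash
python3 -c "
from h import *
for dx in(-.035,0,.035):print(proj('side',[.5159+dx,.3682,.177]))"
```

```text
(np.float64(227.5192618793206), np.float64(246.52713642537654))
(np.float64(212.4313747085145), np.float64(243.23008171965944))
(np.float64(197.6699567025493), np.float64(240.00436812910476))
```

The projected fingertips at (197,240) and (228,246) match the picture. The gripper is above the amber red bottle at (217,293) and clear of the electrode arm.

Call:
carry_out(
  deltas=[
    [0.7, [-1, 0, 20], [0, 0, 0]],
    [0.7, [-1, 0, 45], [0, 0, 0]],
    [0.7, [-1, 0, 70], [0, 0, 0]],
    [0.7, [-1, 0, 88], [0, 0, 0]],
    [0.7, [-1, 0, 96], [0, 0, 0]],
    [0.7, [-1, 0, 96], [0, 0, 0]],
    [0.2, [-1, 0, 96], [0, 0, 0]],
    [0.2, [-1, 0, 96], [0, 0, 0]],
    [0.2, [-1, 0, 96], [0, 0, 0]],
    [0.2, [-1, 0, 96], [0, 0, 0]],
    [0.2, [-1, 0, 96], [0, 0, 0]],
    [0.2, [-1, 0, 96], [0, 0, 0]],
  ],
)

```text
time_s: 27.45
tcp_pos: [0.5161, 0.3707, 0.0815]
eef_rot: [-179.9, 0.0, -90.0]
contact_force: [0.7, 0.4, 4.0]
gripper_width: 0.0336
gripper_force: 30.0
```

Call:
carry_out(
  deltas=[
    [0.2, [0, 0, -3], [0, 0, 0]],
    [0.2, [0, 0, -10], [0, 0, 0]],
    [0.2, [0, 0, -22], [0, 0, 0]],
    [0.2, [0, 0, -40], [0, 0, 0]],
    [0.2, [0, 0, -60], [0, 0, 0]],
    [0.2, [0, 0, -80], [0, 0, 0]],
    [0.2, [0, 0, -100], [0, 0, 0]],
    [0.2, [0, 0, -118], [0, 0, 0]],
    [0.2, [0, 0, -131], [0, 0, 0]],
    [0.2, [0, 0, -138], [0, 0, 0]],
    [0.2, [0, 0, -140], [0, 0, 0]],
    [0.2, [0, 0, -140], [0, 0, 0]],
  ],
)

```text
time_s: 28.65
tcp_pos: [0.5153, 0.3702, 0.2204]
eef_rot: [180.0, -0.0, -90.0]
contact_force: [-0.7, 0.2, -3.1]
gripper_width: 0.0333
gripper_force: 30.0
```

```bash
python3 go.py .5293 .0352 .22
```

```text
t 28.65 tcp [0.5153 0.3702 0.2204] rpy [ 1.7997e+02 -1.0000e-02 -9.0000e+01] shift [335.  -14.    0.5] turn [ 0.001 -0.    -0.   ] w 0.0333 gf 30.0 F [-0.7  0.2 -3.1]
```

Call:
carry_out(
  deltas=[
    [0.2, [8, 0, 0], [0, 0, 0]],
    [0.2, [24, -1, 0], [0, 0, 0]],
    [0.2, [50, -2, 0], [0, 0, 0]],
    [0.2, [84, -3, 0], [0, 0, 0]],
    [0.2, [122, -5, 0], [0, 0, 0]],
    [0.2, [160, -7, 0], [0, 0, 0]],
    [0.2, [198, -8, 0], [0, 0, 0]],
    [0.2, [234, -10, 0], [0, 0, 0]],
    [0.2, [268, -11, 0], [0, 0, 0]],
    [0.2, [297, -12, 0], [0, 0, 0]],
    [0.2, [317, -13, 0], [0, 0, 0]],
    [0.2, [329, -14, 0], [0, 0, 0]],
  ],
)

```text
time_s: 29.85
tcp_pos: [0.5285, 0.0382, 0.2208]
eef_rot: [180.0, -0.0, -90.1]
contact_force: [-0.1, 0.2, -2.8]
gripper_width: 0.0335
gripper_force: 30.0
```

Call:
carry_out(
  deltas=[
    [0.2, [5, 0, 0], [0, 0, 0]],
    [0.2, [6, 0, 0], [0, 0, 0]],
    [0.2, [6, 0, 0], [0, 0, 0]],
    [0.2, [6, 0, 0], [0, 0, 0]],
    [0.2, [6, 0, 0], [0, 0, 0]],
  ],
)

```text
time_s: 30.35
tcp_pos: [0.5296, 0.036, 0.2207]
eef_rot: [180.0, -0.0, -89.9]
contact_force: [-0.2, 0.7, -2.7]
gripper_width: 0.0338
gripper_force: 30.0
```

```bash
python3 go.py .5293 .0352 .0885
```

```text
t 30.35 tcp [0.5296 0.036  0.2207] rpy [179.99  -0.   -89.94] shift [  0.8   0.3 132.2] turn [ 0.    -0.     0.001] w 0.0338 gf 30.0 F [-0.2  0.7 -2.7]
```

Call:
carry_out(
  deltas=[
    [0.2, [1, 0, 5], [0, 0, 0]],
    [0.2, [1, 0, 18], [0, 0, 0]],
    [0.2, [1, 0, 38], [0, 0, 0]],
    [0.2, [1, 0, 60], [0, 0, 0]],
    [0.2, [1, 0, 82], [0, 0, 0]],
    [0.2, [1, 0, 102], [0, 0, 0]],
    [0.2, [1, 0, 116], [0, 0, 0]],
    [0.2, [1, 0, 125], [0, 0, 0]],
    [0.2, [1, 0, 128], [0, 0, 0]],
    [0.2, [1, 0, 129.5], [0, 0, 0]],
    [0.2, [1, 0, 131], [0, 0, 0]],
    [0.2, [1, 0, 131], [0, 0, 0]],
  ],
)

```text
time_s: 31.55
tcp_pos: [0.5299, 0.0344, 0.0902]
eef_rot: [-180.0, 0.0, -90.0]
contact_force: [-0.1, -0.1, -3.3]
gripper_width: 0.0334
gripper_force: 30.0
```

Call:
carry_out(
  deltas=[
    [0.2, [0, 0, 0.5], [0, 0, 0]],
    [0.2, [0, 0, 1], [0, 0, 0]],
    [0.2, [0, 0, 1.5], [0, 0, 0]],
    [0.2, [0, 0, 1.5], [0, 0, 0]],
  ],
)

```text
time_s: 31.95
tcp_pos: [0.5298, 0.0344, 0.0885]
eef_rot: [-180.0, 0.0, -90.0]
contact_force: [0.5, 0.2, -0.2]
gripper_width: 0.0338
gripper_force: 30.0
```

Call:
carry_out(
  deltas=[
    [0.2, [0, 0, 0.5], [0, 0, 0]],
    [0.2, [0, 0, 1], [0, 0, 0]],
    [0.2, [0, 0, 1], [0, 0, 0]],
  ],
)

```text
time_s: 32.25
tcp_pos: [0.5303, 0.0344, 0.0883]
eef_rot: [-179.9, -0.0, -90.0]
contact_force: [-1.7, -1.5, 6.8]
gripper_width: 0.0334
gripper_force: 30.0
```

Call:
carry_out(
  deltas=[
    [0.45, [0, 0, 0], [0, 0, 0]],
    [0.6, [0, 0, 0], [0, 0, 0]],
    [0.6, [0, 0, 0], [0, 0, 0]],
    [0.6, [0, 0, 0], [0, 0, 0]],
    [0.6, [0, 0, -10], [0, 0, 0]],
    [0.6, [0, 0, -35], [0, 0, 0]],
    [0.6, [0, 0, -65], [0, 0, 0]],
    [0.6, [0, 0, -100], [0, 0, 0]],
    [0.6, [0, 0, -120], [0, 0, 0]],
    [0.6, [0, 0, -120], [0, 0, 0]],
  ],
)

```text
time_s: 33.25
tcp_pos: [0.5314, 0.0348, 0.2114]
eef_rot: [-179.6, 0.1, -90.0]
contact_force: [0.3, -1.2, 0.3]
gripper_width: 0.0526
gripper_force: 0.0
```

Call:
carry_out(
  deltas=[
    [0.6, [40, 0, 0], [0, 0, 0]],
    [0.6, [80, 0, 0], [0, 0, 0]],
    [0.6, [125, 0, 0], [0, 0, 0]],
    [0.6, [170, 0, 0], [0, 0, 0]],
    [0.6, [215, 0, 0], [0, 0, 0]],
    [0.6, [260, 0, 0], [0, 0, 0]],
    [0.6, [300, 0, 0], [0, 0, 0]],
    [0.6, [330, 0, 0], [0, 0, 0]],
    [0.6, [350, 0, 0], [0, 0, 0]],
    [0.6, [350, 0, 0], [0, 0, 0]],
    [0.6, [350, 0, 0], [0, 0, 0]],
  ],
)

```text
time_s: 34.35
tcp_pos: [0.5291, -0.3159, 0.2067]
eef_rot: [179.9, 0.0, -90.1]
contact_force: [0.4, 0.8, -0.9]
gripper_width: 0.0526
gripper_force: 0.0
```

```bash
python3 - <<'E'
from h import *
p,d=r.capture("top");cv2.imwrite("pics/t5.png",p[:,:,::-1]);X=pts3("top",d)
L=dict(red=(.5293,.0352),yellow=(.549,-.0413),green=(.625,-.0222),blue=(.606,.0544))
for c,l in L.items():
    m=(cmask(p,c)>0)&(np.hypot(X[...,0]-l[0],X[...,1]-l[1])<.035)&(X[...,2]>.112)&(X[...,2]<.125)
    q=X[m];print(c,len(q),q.mean(0).round(4),(q.mean(0)[:2]-l).round(4))
for c,l in (('red',(.5962,.2877)),('blue',(.3757,-.2818))):
    m=(cmask(p,c)>0)&(np.hypot(X[...,0]-l[0],X[...,1]-l[1])<.035)&(X[...,2]>.107);print('clear',c,X[m].mean(0).round(4))
p,d=r.capture("side");cv2.imwrite("pics/s5.png",p[:,:,::-1])
E
```

```text
red 131 [0.5296 0.0358 0.1183] [0.0003 0.0006]
yellow 129 [ 0.5497 -0.04    0.1184] [0.0007 0.0013]
green 112 [ 0.6247 -0.022   0.1186] [-0.0003  0.0002]
blue 125 [0.6066 0.0544 0.1184] [ 0.0006 -0.    ]
clear red [0.5964 0.2881 0.1118]
clear blue [nan nan nan]<stdin>:8: RuntimeWarning: Mean of empty slice.
  ret = um.true_divide(
```

View pics/s5.png

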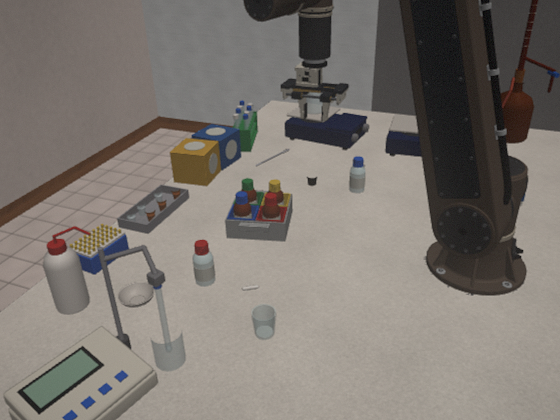

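View pics/t5.png

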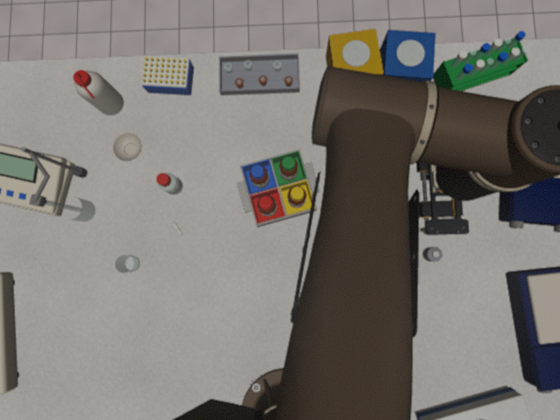

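All four bottles stand in their matching bays, with caps within 2 mm of the liner centres and at the right height. Clear red is unmoved. Clear blue is hidden in the top view, but in the side view it is still at (358,161). The robot is clear, so I'm handing the job in.

```bash
python3 -c "
from plant import r
print(r.close_job())"
```

```text
the job is handed in; nothing more can be done
None
```

All four amber bottles stand upright in the bays matching their caps, within 2 mm of the liner centres, both clear bottles are where they started, and I handed the job in at about 34 s; no verdict came back.

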